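# Swap the battery packs of the charger and the LED tester

## Robot

A 7-joint arm with a two-finger parallel gripper is mounted at the origin on the work surface. World frame = base frame: x ahead of the robot, y to its left, z up, the work surface at z = 0. Lengths are in m, angles in rad, forces in N, time in s.
With the tool pointing down it reaches from about 0.35 to 0.9 m from the base axis. Payload 19.9 kg.
Tool frame: the origin (TCP) lies between the finger pads; the fingertips stand 19 mm ahead of it and the grasp point (between the pads) is the TCP; z points along the fingers, y is the direction in which the jaws open and shut (so a half turn about z gives the same grasp; the last joint's range is limited). The gripper opens to 94 mm and grips with 3 to 60 N. Pads are 16 mm wide; open, the fingers measure 119 mm over their backs; the gripper's body (75 mm by 177 mm) begins 78 mm behind the grasp point.
Start: joints at [-1.194, 0.417, -0.01, 1.614, 0.005, 1.111, -0.053], TCP at [0.254, 0.571, 0.224] pointing down, gripper open.
Joint ranges: [-2.81, 2.81], [-0.39, 2.02], [-1.27, 1.25], [0.06, 2.57], [-1.19, 4.33], [0.19, 2], [-2.82, 2.82]. Speed limits (rad/s): [1.89, 1.89, 2.39, 2.39, 3.01, 3.01, 3.01].

## Interface

Orientations are given as a 3x3 rotation matrix whose columns are the frame's x, y, z axes.
In Python, from rig import robot gives the robot as it stands. Calls block until the motion is done:
- robot.move_ptp(position, orientation): joint-space move of the TCP to a pose.
- robot.move_linear(position, velocity=0.15, frame=None, threshold=None): straight line of the TCP; frame=None keeps the orientation; velocity is the mean speed in m/s. With threshold (N) it stops when the force on the tool has changed by that much, and returns True; else False.
- robot.goto_joints(angles): joint-space move.
- robot.gripper_to(opening): finger opening in m; the grip force is fixed at half the most; returns when the fingers have stopped.
- robot.pause(seconds).
- robot.ik(position, orientation): joint angles nearest the present ones, or None.
- robot.get_state(): the state.
- robot.grab_frame(name): name is "side" or "top" or "wrist"; returns the picture (480x640x3 uint8, red, green, blue); there is no depth.
- robot.camera_info(name): a dict with "fx", "fy", "cx", "cy" (pixels), "rvec" (rotation vector, rad) and "tvec" (3), from world to camera coordinates, as OpenCV has them. Camera axes: x right, y down, z forward; pixel columns grow to the right and rows downward; lengths in m; the calibration is good to about 2 mm. A picture is of the moment at which its call begins: read the wrist's pose just before it. camera_info takes no time and is no camera call; for the wrist camera it gives the pose at the moment of the call.
A pose or a line that the arm cannot do raises robot.PlanningError and nothing moves.
- robot.sign_off(): hands the job in, once; it reports no verdict.
The state is a dict: "time": time; "qpos": joint angles; "joint_vel": joint speeds; "effort": joint torques, N m; "ee_pos": TCP position; "tool_rot": TCP orientation; "force": force on the tool from outside, world axes, zero at the start; "moment": the same for the moment, N m; "opening": finger opening in m.
Only numpy, scipy, OpenCV 4.12 (cv2) and the standard library are available. Lean on these libraries where they do the work, as an engineer would, in place of code of your own. Each camera call takes 0.05 s, during which the arm holds its last target. There are 200 camera calls.

## Task

The pack in the LED tester is flat and the one in the charger is full: swap the two battery packs, so that the tall one ends fully home in the tester and the low one fully home in the charger, each lying flat on its bay floor with its tongue in the contact slot and its other end behind the lip. You may stand a pack on the bench meanwhile, but do not let one tip over, and leave the bottle, mug, wrench and reel where they are.

Things in the scene. Friction and masses are not known exactly. Their poses are not given: they have to be found in the camera images.
- pack_tall: The tall battery pack, black plastic, body 80 (x) x 44 (y) x 68 mm high, 0.3 kg or so; origin: centre of its underside, z up. From the lower edge of its -x end a contact tongue sticks out: 30 wide, 8 thick, its tip at x = -58 mm, its underside level with the pack's. Starts seated in the charger.
- pack_low: The low battery pack, black plastic, body 80 (x) x 44 (y) x 46 mm high, 0.3 kg or so; origin: centre of its underside, z up. From the lower edge of its -x end a contact tongue sticks out: 30 wide, 8 thick, its tip at x = -58 mm, its underside level with the pack's. Starts seated in the tester.
- water_bottle: Bystander: clear water bottle, 64 mm across, 190 high; origin under its centre.
- mug: Bystander: white mug, 80 mm across, 90 high; origin under its centre.
- wrench: Bystander: wrench lying on the bench on the robot's side of the docks, about 150 mm long along its x; origin under its middle.
- reel: Bystander: empty white wire reel standing flat, 70 mm across, 40 high; origin under its centre.
- charger: The charger: grey plastic case fixed to the bench, 210 (x) x 96 x 25 mm high, an open-topped battery bay on it; origin on the bench under the bay centre, case from x = -93 to 117 mm. Past the lip (x = 75 to 115 mm) it has a panel 9 mm high with a row of vent slots and a small lamp.
- charger_bay (a point): Bay of the charger: origin at the centre of its floor, 25 mm above the bench, where the middle of a seated pack's underside belongs; z up, x from the contact slot (robot side) to the front lip. Side guides 8 mm high, 49.6 apart, run from x = -13 to 37 mm. A tongue fits only under the slot's roof, so a pack goes in and out tilted 10 to 15 degrees, tongue end down, pushing the plunger back.
- charger_slot (a point): Mouth of the charger's contact slot, at floor level (x = -50 mm from the bay centre). The slot runs to -x, 36 mm wide, 13 high; its roof is 60 wide, top 19 above the floor, 40 long. In it a brass spring plunger stands 4.5 mm inside the mouth when free, 8.5 with a pack seated, and bottoms at 14.5 (2 to 8 N).
- charger_lip (a point): Top edge of the charger's front lip, inner face: the lip is 12 mm high above the bay floor, 6 thick, 60 wide; inner face 40.5 mm from the bay centre.
- tester: The LED tester: grey plastic case fixed to the bench, 210 (x) x 96 x 25 mm high, an open-topped battery bay on it; origin on the bench under the bay centre, case from x = -93 to 117 mm. Past the lip (x = 75 to 115 mm) it has a panel 9 mm high with a white meter face and a black knob 8 mm high.
- tester_bay (a point): Bay of the LED tester: origin at the centre of its floor, 25 mm above the bench, where the middle of a seated pack's underside belongs; z up, x from the contact slot (robot side) to the front lip. Side guides 8 mm high, 49.6 apart, run from x = -13 to 37 mm. A tongue fits only under the slot's roof, so a pack goes in and out tilted 10 to 15 degrees, tongue end down, pushing the plunger back.
- tester_slot (a point): Mouth of the LED tester's contact slot, at floor level (x = -50 mm from the bay centre). The slot runs to -x, 36 mm wide, 13 high; its roof is 60 wide, top 19 above the floor, 40 long. In it a brass spring plunger stands 4.5 mm inside the mouth when free, 8.5 with a pack seated, and bottoms at 14.5 (2 to 8 N).
- tester_lip (a point): Top edge of the LED tester's front lip, inner face: the lip is 12 mm high above the bay floor, 6 thick, 60 wide; inner face 40.5 mm from the bay centre.
There are look-alikes about, which are no part of the job. What is shaped like the pack_tall but orange is not meant.

How it is judged:
By the outcome, as a careful person would: the job done as asked, in the order asked, and still so for the second after the job is handed in, with the robot touching nothing.
It also fails if it takes over 72 s, if anything falls off the work surface, if the arm or the gripper's body presses on something with over 40 N, if the wrist force passes 120 N, or if a joint passes its speed limit or range.

## Working session

There is one attempt and no reset: what is moved stays moved. The work goes in short steps, each a Python script; the robot and the scene stay as the last script left them, time stands still between calls to the robot, and variables do not carry over. Pictures are saved under pics/ and viewed, about 8 in all and at most 12, crops included, and the job is handed in when it is done.

```bash
ls; mkdir -p pics; python3 - <<'E'
from rig import robot
import cv2
for n in("top","side"):
    cv2.imwrite(f"pics/{n}0.png",robot.grab_frame(n)[:,:,::-1]); print(n,robot.camera_info(n))
print(robot.get_state())
E
```

```text
pics
top {'fx': 600.1984913770555, 'fy': 600.1984913770555, 'cx': 319.66907835774003, 'cy': 241.83284945464612, 'rvec': array([ 2.1630473 , -2.14111338,  0.1389008 ]), 'tvec': array([-0.01256547,  0.54282457,  1.59073738])}
side {'fx': 538.1474372670352, 'fy': 538.1474372670352, 'cx': 323.3080793713074, 'cy': 245.19022387359863, 'rvec': array([ 2.38772071, -0.35191085,  0.14765486]), 'tvec': array([-0.55036138,  0.15996915,  1.37858772])}
{'time': 0.1, 'qpos': array([-1.19351217,  0.41789774, -0.01030541,  1.61409936,  0.00466214,
        1.11070141, -0.05299698]), 'joint_vel': array([-7.00456730e-06,  1.91604642e-04,  5.44161935e-04, -3.47323929e-04,
        1.54598606e-03,  9.43855880e-04, -2.08912704e-03]), 'effort': array([ 1.96673871e-03, -8.52581549e+01,  6.39208406e-01, -4.26697648e+01,
       -4.91216860e-02,  1.63363729e-02,  1.30546287e-04]), 'ee_pos': array([0.25402601, 0.57070425, 0.22390428]), 'tool_rot': array([[-9.13582553e-01,  4.06653124e-01, -3.93682635e-04],
       [ 4.06653312e-01,  9.13581999e-01, -1.00766801e-03],
       [-5.01099770e-05, -1.08068026e-03, -9.99999415e-01]]), 'force': array([ 0.16515242, -0.05960665, -0.49574813]), 'moment': array([-0.05016583, -0.00270865,  0.01610136]), 'opening': 0.09382773255897349}
```

View pics/top0.png

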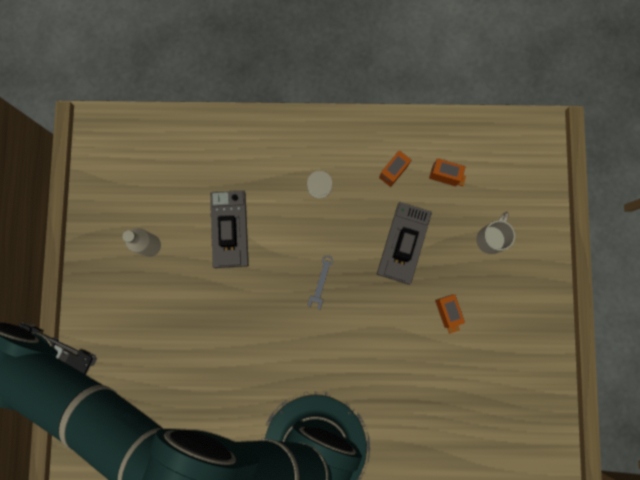

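View pics/side0.png

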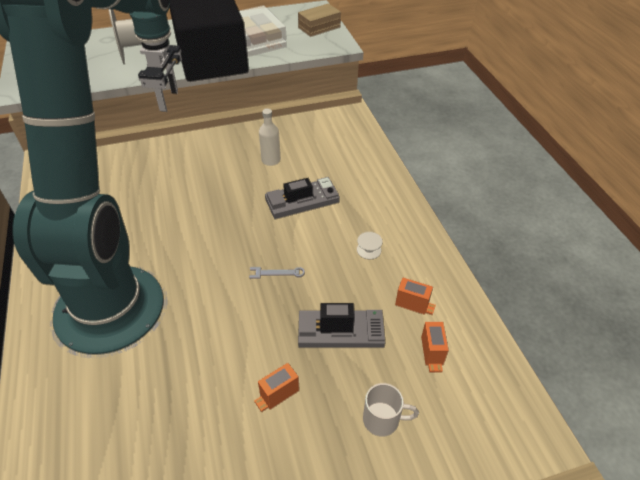

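Top view: the tester is on the left with the meter and knob, corners about (210,192), (244,191), (248,266), (213,268). The charger is on the right with the vent slots, corners about (400,203), (432,210), (411,284), (377,277). In the side view the charger holds the tall pack at (337,317) and the tester the low one at (298,190).

```bash
cat > h.py <<'E'
import numpy as np, cv2
from rig import robot
def unproj(ci,px,z):
    R=cv2.Rodrigues(np.array(ci["rvec"]))[0]; c=-R.T@ci["tvec"]
    out=[]
    for u,v in px:
        d=R.T@np.array([(u-ci["cx"])/ci["fx"],(v-ci["cy"])/ci["fy"],1]); out.append(c+d*(z-c[2])/d[2])
    return np.array(out)
def proj(ci,P):
    K=np.array([[ci["fx"],0,ci["cx"]],[0,ci["fy"],ci["cy"]],[0,0,1]])
    return cv2.projectPoints(np.array(P,float),ci["rvec"],ci["tvec"],K,None)[0][:,0]
def rot(yaw,tilt=0):
    """tool rotation: pack yaw, tilt raises pack +x end; tool z down, tool y = -+pack y"""
    c,s=np.cos(yaw),np.sin(yaw)
    Rz=np.array([[c,-s,0],[s,c,0],[0,0,1]])
    c,s=np.cos(tilt),np.sin(tilt)
    Rt=np.array([[c,0,-s],[0,1,0],[s,0,c]])
    return Rz@Rt          # pack rotation
DOWN=np.array([[-1.,0,0],[0,1,0],[0,0,-1]])   # tool in pack frame (x back)
E
python3 - <<'E'
from h import *
ci=robot.camera_info("top")
for n,px in dict(tester=[(210,192),(244,191),(248,266),(213,268)],charger=[(400,203),(432,210),(411,284),(377,277)]).items():
    P=unproj(ci,px,.025); f=(P[0]+P[1])/2; b=(P[2]+P[3])/2
    d=(f-b)[:2]; L=np.linalg.norm(d); d/=L
    print(n,P[:,:2].round(3).tolist(),"len",L,"yaw",np.arctan2(d[1],d[0]),"bay",(f+b)[:2]/2-.012*d)
for n,p in dict(wr1=(328,258),wr2=(315,305),reel=(319,184),or1=(450,313),mug=(495,240),bott=(150,245)).items(): print(n,unproj(ci,[p],0).round(3))
R=rot(0)@DOWN
s=robot.get_state(); w=robot.camera_info("wrist"); Rw=cv2.Rodrigues(w["rvec"])[0]
print("cam in tool",s["tool_rot"].T@(-Rw.T@w["tvec"]-s["ee_pos"]), "\n",s["tool_rot"].T@Rw.T, w)
for y in (.2,-.2,0):
  for sg in (DOWN,DOWN@np.diag([-1,-1,1.])):
    for t in (0,.21): print(y,t,robot.ik([.6,y,.1],rot(0,t)@sg))
E
```

```text
tester [[0.68, 0.297], [0.684, 0.203], [0.476, 0.187], [0.47, 0.282]] len 0.2094497649234685 yaw 0.07597548550983177 bay [0.56548183 0.24129236]
charger [[0.654, -0.227], [0.636, -0.315], [0.432, -0.255], [0.45, -0.163]] len 0.21317847902119494 yaw -0.2934092140894858 bay [ 0.53145119 -0.23640445]
wr1 [[ 0.503 -0.03   0.   ]]
wr2 [[0.373 0.004 0.   ]]
reel [[ 0.711 -0.003  0.   ]]
or1 [[ 0.356 -0.364  0.   ]]
mug [[ 0.558 -0.492  0.   ]]
bott [[0.534 0.463 0.   ]]
cam in tool [ 0.07676005 -0.00062207 -0.16009223] 
 [[-5.37795458e-04 -9.65293449e-01 -2.61167127e-01]
 [ 9.99998389e-01 -7.18714460e-05 -1.79355481e-03]
 [ 1.71253625e-03 -2.61167671e-01  9.65291933e-01]] {'fx': 391.63405127760416, 'fy': 391.63405127760416, 'cx': 317.5080696658021, 'cy': 239.54175155878735, 'rvec': array([-2.44161528, -1.58547253, -0.20726391]), 'tvec': array([-0.62312051, -0.0263289 ,  0.39248471])}
0.2 0 [-0.45235493  0.56720344  0.11119772  1.69660086 -0.07730096  0.88205991
  1.26152581]
0.2 0.21 [-0.50791958  0.4824993   0.12146813  1.86206167  0.04575652  0.60730187
  1.13008383]
0.2 0 [-0.78918094  
[... 219 characters left out ...]
95861 -0.39219666  0.9172422
  2.15467327]
-0.2 0.21 [-0.02686062  0.51359695  0.42483833  1.86999428 -0.46203086  0.64435822
  2.24980419]
-0.2 0 [-0.26647422  0.70018864  0.77342452  1.71291704 -0.57691983  0.97069729
 -0.84374735]
-0.2 0.21 [-0.42960981  0.73377829  1.02220473  1.88195967 -0.98447935  0.86442708
 -0.49251668]
0 0 [-0.25875643  0.52848994  0.2722627   1.78708987 -0.1814106   0.85041403
  1.66904571]
0 0.21 [-0.26058969  0.43577237  0.2493138   1.95527364 -0.17988302  0.55888575
  1.6689666 ]
0 0 [-0.53381887  0.60348113  0.65229656  1.79646155 -0.45643708  0.89720836
 -1.24598395]
0 0.21 [-0.55383214  0.49810199  0.62392202  1.96457528 -0.50570091  0.60369153
 -1.19380224]
```

```bash
python3 - <<'E'
from h import *
import pickle
D=dict(tester=(.565,.241,.076),charger=(.531,-.236,-.293)); S={}
for n,(x,y,a) in D.items():
    robot.move_ptp([x,y,.25],rot(a)@DOWN); robot.pause(.2)
    ci=robot.camera_info("wrist"); im=robot.grab_frame("wrist"); S[n]=ci
    cv2.imwrite(f"pics/w_{n}.png",im[:,:,::-1])
pickle.dump(S,open("cam.pkl","wb")); print(robot.get_state()["time"])
E
```

```text
4.0083
```

View pics/w_tester.png

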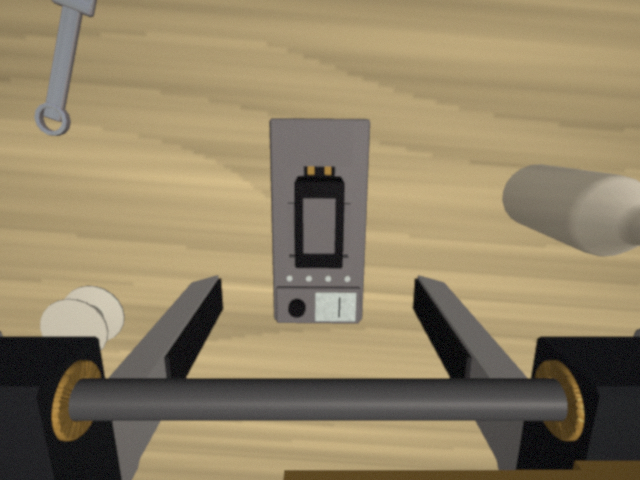

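View pics/w_charger.png

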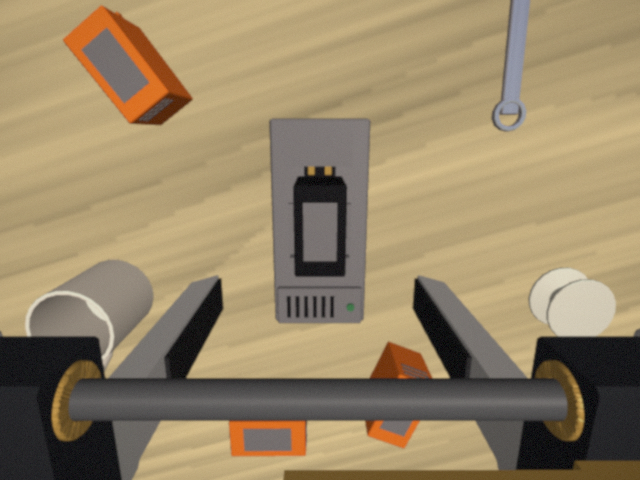

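Both wrist views show image-up towards the robot. The robot-end case corners are at about (270,120) and (369,120), the far panel edge at row 322 (cols 275 to 362). The low pack's top ends at row 268 (cols 296 to 343), the tall one's at row 275 (cols 295 to 345).

```bash
python3 - <<'E'
from h import *
import pickle
from scipy.optimize import least_squares
S=pickle.load(open("cam.pkl","rb"))
init=dict(tester=(.565,.241,.076),charger=(.531,-.236,-.293))
def edge(p,lo,hi):
    g=np.abs(np.gradient(cv2.GaussianBlur(p.astype(np.float32)[None],(0,0),1)[0] if 0 else p)); w=g[lo:hi]**2; return (np.arange(lo,hi)*w).sum()/w.sum()
out={}
for n in S:
    g=cv2.cvtColor(cv2.imread(f"pics/w_{n}.png"),cv2.COLOR_BGR2GRAY).astype(float)
    H=25+(46 if n=="tester" else 68)
    obs=[]  # (axis, image coordinate, point index of model-line P0,P1)
    def L(p0,p1,axis,fixed,lo,hi):
        pr=g[fixed-2:fixed+3].mean(0) if axis==0 else g[:,fixed-2:fixed+3].mean(1)
        obs.append((p0,p1,axis,fixed,edge(pr,lo,hi)))
    for c in (285,320,350): L((-93,-48,25),(-93,48,25),1,c,112,128)
    for r in (140,155): 
        L((-93,48,25),(30,48,25),0,r,262,280); L((-93,-48,25),(30,-48,25),0,r,360,378)
    for c in (290,320,350): L((117,-48,34),(117,48,34),1,c,314,330)
    for c in (310,330): L((40,-22,H),(40,22,H),1,c,260 if n=="tester" else 267,276 if n=="tester" else 283)
    def res(q):
        r=[];c,s=np.cos(q[2]),np.sin(q[2])
        for p0,p1,ax,fx,e in obs:
            W=[[q[0]+(c*a-s*b)/1e3,q[1]+(s*a+c*b)/1e3,z/1e3] for a,b,z in(p0,p1)]
            A,B=proj(S[n],W); o=1-ax; t=(fx-A[o])/(B[o]-A[o]); r.append(A[ax]+t*(B[ax]-A[ax])-e)
        return np.array(r)
    f=least_squares(res,init[n],loss="soft_l1"); print(n,f.x.round(4),res(f.x).round(1)); out[n]=f.x
pickle.dump(out,open("dock.pkl","wb"))
E
```

```text
tester [0.5708 0.1738 0.0749] [  -0.3   -0.3   -0.5   28.  -173.    27.7 -171.     6.8    4.2    3.9
   -1.    -0.7]
charger [ 0.5115 -0.3036 -0.2949] [  -0.5   -0.3   -0.6   25.3 -175.4   25.1 -173.9    4.     2.     1.8
   -0.5   -0.5]
```

```bash
cat > fit.py <<'E'
from h import *
import pickle
from scipy.optimize import least_squares
S=pickle.load(open("cam.pkl","rb"))
init=dict(tester=(.565,.241,.076),charger=(.531,-.236,-.293))
def edge(p,lo,hi):
    w=np.abs(np.gradient(p))[lo:hi]**2; return (np.arange(lo,hi)*w).sum()/w.sum()
out={}
for n in S:
    g=cv2.cvtColor(cv2.imread(f"pics/w_{n}.png"),cv2.COLOR_BGR2GRAY).astype(float)
    H=25+(46 if n=="tester" else 68); obs=[]
    def L(p0,p1,axis,fixed,lo,hi):
        pr=g[fixed-2:fixed+3].mean(0) if axis==0 else g[:,fixed-2:fixed+3].mean(1)
        obs.append((p0,p1,axis,fixed,edge(pr,lo,hi)))
    for c in (285,320,350): L((-93,-48,25),(-93,48,25),1,c,112,128)
    for r in (140,155,240):
        L((-93,-48,25),(117,-48,25),0,r,264,282); L((-93,48,25),(117,48,25),0,r,358,376)
    for c in (285,320,355): L((117,-48,34),(117,48,34),1,c,314,330)
    for c in (310,330): L((40,-22,H),(40,22,H),1,c,260 if n=="tester" else 267,276 if n=="tester" else 283)
    def res(q):
        r=[];c,s=np.cos(q[2]),np.sin(q[2])
        for p0,p1,ax,fx,e in obs:
            W=[[q[0]+(c*a-s*b)/1e3,q[1]+(s*a+c*b)/1e3,z/1e3] for a,b,z in(p0,p1)]
            A,B=proj(S[n],W); o=1-ax; t=(fx-A[o])/(B[o]-A[o]); r.append(A[ax]+t*(B[ax]-A[ax])-e)
        return np.array(r)
    f=least_squares(res,init[n],loss="soft_l1"); print(n,f.x.round(4),res(f.x).round(1)); out[n]=f.x
pickle.dump(out,open("dock.pkl","wb"))
E
python3 fit.py
```

```text
tester [0.5657 0.2422 0.07  ] [-0.5 -0.3 -0.3 -0.3  0.1 -0.4  0.4 -0.2  0.3  2.2  4.2  3.1 -1.  -0.6]
charger [ 0.5324 -0.2349 -0.2926] [-0.4 -0.3 -0.7 -0.4  0.4 -0.2  0.2 -0.3  0.2  2.   2.1  1.8 -0.5 -0.5]
```

```bash
cat >> h.py <<'E'
import pickle, os
DOCK=pickle.load(open("dock.pkl","rb")) if os.path.exists("dock.pkl") else {}
DOCK["bench"]=np.array([.58,.085,0.]); FLOOR=dict(tester=.025,charger=.025,bench=0)
HG=dict(low=.032,tall=.045)
def pose(d,pack,xt=-.058,zt=0,deg=0):
    """TCP pose for pack tongue tip (lower edge) at (xt,zt) in the dock frame, tilted deg"""
    x,y,a=DOCK[d]; t=np.radians(deg)
    o=np.array([xt,0,zt])+rot(0,t)@np.array([.058,0,HG[pack]])
    return np.array([x,y,FLOOR[d]])+rot(a)@o, rot(a,t)@DOWN
def lin(d,pack,xt=-.058,zt=0,deg=0,v=.1,th=None):
    p,R=pose(d,pack,xt,zt,deg); hit=robot.move_linear(p,velocity=v,frame=R,threshold=th); rep((xt,zt,deg,hit)); return hit
def rep(l):
    s=robot.get_state(); print(l,"t%.1f"%s["time"],"F",s["force"].round(1),"open %.4f"%s["opening"])
def above(d,pack,z=.15,**k): robot.move_ptp(*pose(d,pack,zt=z,**k))
def grasp(d,pack):
    above(d,pack,.12); lin(d,pack,v=.12,th=15); robot.gripper_to(.03); rep("grip")
def extract(d,pack):
    for k in (3,6,9,12): lin(d,pack,-.0585,.001,k,v=.04,th=25)
    lin(d,pack,-.045,.002,12,v=.06,th=25); lin(d,pack,-.045,.12,12,v=.15)
def insert(d,pack):
    above(d,pack,.12,xt=-.045,deg=12); lin(d,pack,-.046,.02,12,v=.15); 
    lin(d,pack,-.046,.0015,12,v=.04,th=12)
    lin(d,pack,-.0605,.0015,12,v=.03,th=25)
    for k in (9,6,3,0): lin(d,pack,-.0603,.001*k/12+.0003,k,v=.03,th=25)
def release(d,pack,z=.13):
    robot.gripper_to(.09); p=robot.get_state(); rep("open")
    robot.move_linear(p["ee_pos"]+[0,0,z],velocity=.15)
E
python3 - <<'E'
from h import *
grasp("charger","tall"); extract("charger","tall")
cv2.imwrite("pics/side1.png",robot.grab_frame("side")[140:440,160:560,::-1].repeat(2,0).repeat(2,1))
E
```

```text
(-0.058, 0, 0, False) t5.5 F [ 0.2  0.4 -0.3] open 0.0936
grip t6.3 F [0.3 4.7 3.3] open 0.0437
(-0.0585, 0.001, 3, False) t6.6 F [ 5.1 -1.2 -6. ] open 0.0440
(-0.0585, 0.001, 6, False) t6.9 F [ 4.9 -1.5 -6.5] open 0.0435
(-0.0585, 0.001, 9, False) t7.1 F [ 5.3 -2.1 -6.1] open 0.0440
(-0.0585, 0.001, 12, False) t7.4 F [ 3.8 -1.9 -6.7] open 0.0439
(-0.045, 0.002, 12, False) t7.7 F [-0.  -0.8 -3.6] open 0.0438
(-0.045, 0.12, 12, False) t8.7 F [-0.4  0.2 -3.3] open 0.0439
```

View pics/side1.png

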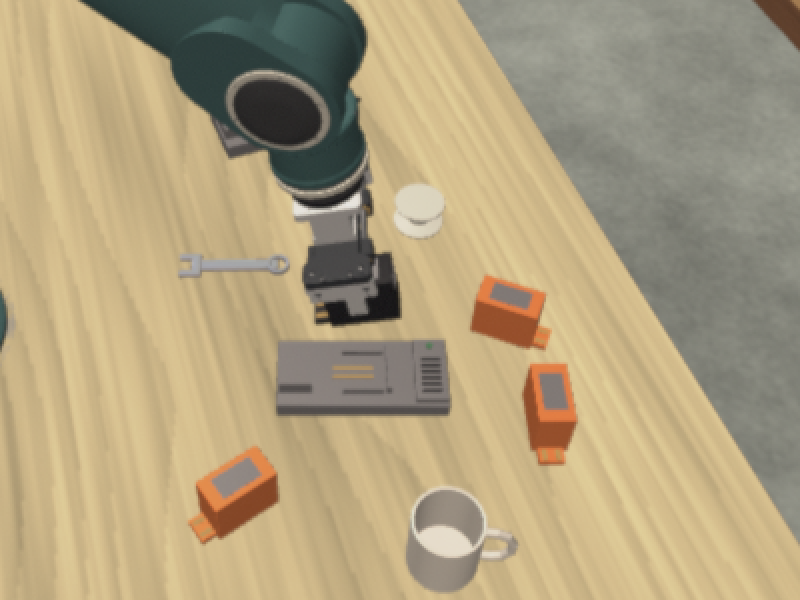

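The tall pack is out and held, centre about (360,295), and the charger bay is empty. Next I stand it on the bench and bring the low pack over above the charger.

```bash
python3 - <<'E'
from h import *
above("bench","tall",.12); lin("bench","tall",zt=.01,v=.15); lin("bench","tall",zt=-.002,v=.02,th=4)
rep("placed"); release("bench","tall")
grasp("tester","low"); extract("tester","low")
above("charger","low",.12,xt=-.045,deg=12); rep("above charger")
cv2.imwrite("pics/side2.png",robot.grab_frame("side")[140:440,160:560,::-1].repeat(2,0).repeat(2,1))
E
```

```text
(-0.058, 0.01, 0, False) t10.8 F [-0.3  0.2 -3.5] open 0.0434
(-0.058, -0.002, 0, True) t11.3 F [-1.6  0.6  6.4] open 0.0439
placed t11.3 F [-1.6  0.6  6.4] open 0.0439
open t12.2 F [-0.1  0.5 -0.1] open 0.0899
(-0.058, 0, 0, False) t15.1 F [-1.1  0.4  0.2] open 0.0900
grip t15.8 F [-0.4  1.4  0.7] open 0.0437
(-0.0585, 0.001, 3, False) t16.1 F [ 4.5 -0.5 -5.9] open 0.0439
(-0.0585, 0.001, 6, False) t16.3 F [ 4.2 -1.  -3.9] open 0.0440
(-0.0585, 0.001, 9, False) t16.6 F [ 5.8 -1.3 -5.5] open 0.0437
(-0.0585, 0.001, 12, False) t16.8 F [ 4.9 -1.7 -3.8] open 0.0441
(-0.045, 0.002, 12, False) t17.2 F [-0.6 -0.4 -2.9] open 0.0439
(-0.045, 0.12, 12, False) t18.1 F [ 0.1  0.1 -2.8] open 0.0437
above charger t19.9 F [-0.5  0.6 -1.3] open 0.0436
```

View pics/side2.png

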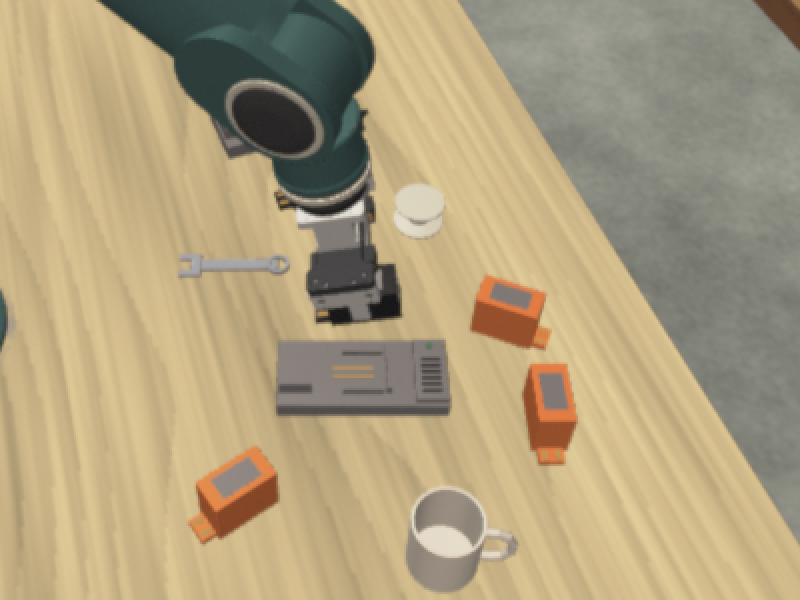

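The low pack is held over the empty charger, centre about (362,300), with its tongue towards the robot. Inserting it now.

```bash
python3 - <<'E'
from h import *
insert("charger","low")
E
```

```text
(-0.046, 0.02, 12, False) t21.0 F [ 0.3 -0.3 -2.9] open 0.0436
(-0.046, 0.0015, 12, False) t21.6 F [-0.6 -0.  -1.2] open 0.0439
(-0.0605, 0.0015, 12, False) t22.3 F [ 5.3 -1.4 -4.1] open 0.0440
(-0.0603, 0.0010500000000000002, 9, False) t22.5 F [ 5.2 -1.5  1. ] open 0.0438
(-0.0603, 0.0007999999999999999, 6, False) t22.8 F [ 4.4 -1.4  1.6] open 0.0438
(-0.0603, 0.0005499999999999999, 3, False) t23.1 F [ 4.6 -1.   0.7] open 0.0436
(-0.0603, 0.0003, 0, False) t23.4 F [ 3.6  0.  -0.1] open 0.0441
```

```bash
python3 - <<'E'
from h import *
release("charger","low"); x,y,a=DOCK["charger"]
robot.move_ptp([x,y,.25],rot(a)@DOWN); robot.pause(.2)
pickle.dump(robot.camera_info("wrist"),open("cam2.pkl","wb"))
im=robot.grab_frame("wrist"); cv2.imwrite("pics/w2.png",cv2.resize(im[90:340,220:420,::-1],None,fx=2.4,fy=2.4,interpolation=2))
# where is the tall pack now? look from above the bench spot
robot.move_ptp([.58,.085,.25],rot(0)@DOWN); robot.pause(.2)
ci=robot.camera_info("wrist"); im=robot.grab_frame("wrist"); cv2.imwrite("pics/wb.png",im[:,:,::-1])
q=proj(ci,[[.58+sx*.04,.085+sy*.022,.068] for sx,sy in((-1,-1),(1,-1),(1,1),(-1,1))]); print(q.round(0).tolist())
dark=(im.max(2)<45).astype(np.uint8); u0,v0=q.min(0).astype(int)-25; u1,v1=q.max(0).astype(int)+25
ys,xs=np.nonzero(dark[v0:v1,u0:u1]); print("dark bbox",xs.min()+u0,xs.max()+u0,ys.min()+v0,ys.max()+v0); rep("")
E
```

```text
open t24.2 F [-0.2 -0.5  0.5] open 0.0900
[[294.0, 178.0], [296.0, 265.0], [344.0, 265.0], [345.0, 178.0]]
dark bbox 296 342 156 264
 t27.3 F [-0.3  0.1  0.3] open 0.0901
```

View pics/w2.png

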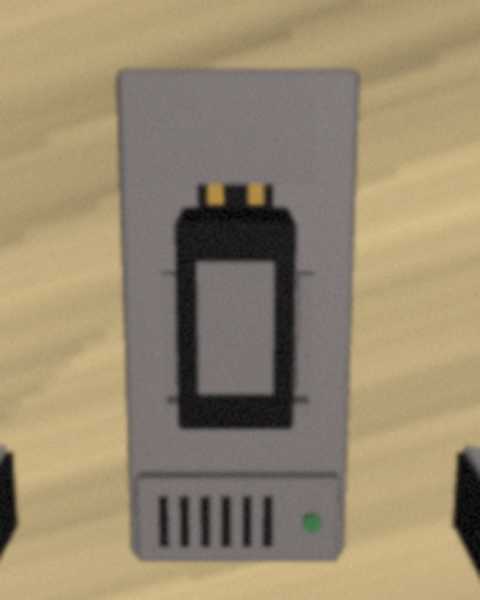

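The low pack sits square in the charger. Its far top edge is at row ≈268 of the full image (crop row 428), the same as it showed when seated in the tester. The tall pack stands where I left it, so it goes into the tester next.

```bash
python3 - <<'E'
from h import *
grasp("bench","tall"); lin("bench","tall",zt=.12,v=.15); insert("tester","tall")
E
```

```text
(-0.058, 0, 0, False) t28.9 F [-0.1  0.  -0.2] open 0.0901
grip t29.7 F [-0.3  0.3  0.2] open 0.0439
(-0.058, 0.12, 0, False) t30.6 F [ 0.4  0.2 -4.1] open 0.0439
(-0.046, 0.02, 12, False) t32.1 F [-0.3  0.4 -3.8] open 0.0439
(-0.046, 0.0015, 12, False) t32.8 F [ 0.4 -0.2 -3.3] open 0.0437
(-0.0605, 0.0015, 12, False) t33.4 F [ 6.2 -1.4 -5.7] open 0.0438
(-0.0603, 0.0010500000000000002, 9, False) t33.7 F [ 4.5  0.2 -2.4] open 0.0438
(-0.0603, 0.0007999999999999999, 6, False) t34.0 F [ 5.4  1.  -0.6] open 0.0441
(-0.0603, 0.0005499999999999999, 3, False) t34.2 F [ 3.7 -0.1 -1.3] open 0.0437
(-0.0603, 0.0003, 0, False) t34.5 F [4.4 0.8 0.4] open 0.0440
```

```bash
python3 - <<'E'
from h import *
release("tester","tall"); x,y,a=DOCK["tester"]
robot.move_ptp([x,y,.25],rot(a)@DOWN); robot.pause(.2)
im=robot.grab_frame("wrist"); A=cv2.resize(im[90:340,220:420,::-1],None,fx=2,fy=2)
robot.move_ptp([.3,.5,.35],rot(.6)@DOWN); robot.pause(.2)
s=robot.grab_frame("side")[:,:,::-1]
B=cv2.resize(s[165:225,255:350],(392,248),interpolation=2); C=cv2.resize(s[285:360,285:395],(392,252),interpolation=2)
cv2.imwrite("pics/fin.png",np.hstack([A,np.vstack([B,C])])); rep("")
E
```

```text
open t35.4 F [-0.5  0.  -0.4] open 0.0900
 t38.6 F [-1.2  0.7  0.9] open 0.0902
```

View pics/fin.png

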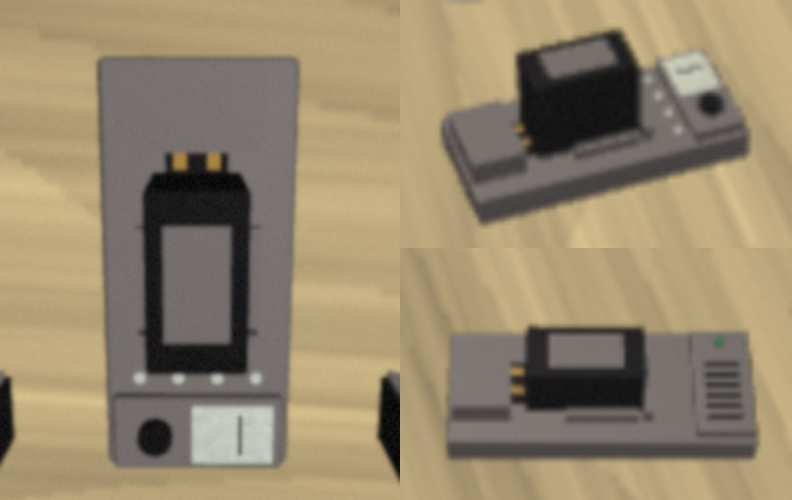

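In the last picture both packs lie level in their bays. The tall one is in the tester, its far top edge at row ≈276, against 275 when it was seated in the charger. The low one is in the charger with its tongue in the slot.

```bash
python3 -c "
from rig import robot
robot.sign_off()"
```

```text
the job is handed in; nothing more can be done
```

I swapped the two packs and handed the job in at about 39 s on the robot's clock: the tall pack is in the tester and the low one in the charger. I stood the tall pack on the bench while I moved the low one across. Each pack went in tilted 12°, tongue first against the plunger, and was then laid flat.

- **Forces:** the wrist force I read after each move stayed under about 9 N, and no step of either insertion stopped early on its force limit.
- **Fit:** in the last pictures both packs look level and square, with their tongues in the slots. The low pack's far edge appears in the same place as when it was seated in the tester. The tall pack's is within about 1.5 pixels (about 1.5 mm) of where it was when seated in the charger.
- **Disagreement:** when I located the docks, the far edges of their panels missed the model by 2 to 4 pixels. I went by the other edges, which agreed to about 1 pixel.
- **Not checked:** I saw no contact with the bottle, mug, wrench or reel, but I did not measure their positions again at the end.

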